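# Seat a crown on its die and hold it down while the cement sets

## Robot

A 6-joint arm with a two-finger parallel gripper is mounted at the origin on a cart in front of the work surface, level with it; the furniture and walls round the work are solid. World frame = base frame: x ahead of the robot, y to its left, z up, the work surface at z = 0. Lengths are in m, angles in rad, forces in N, time in s.
With the tool pointing down it reaches from about 0.35 to 0.875 m from the base axis. Payload 4.2 kg.
Tool frame: the origin (TCP) lies on the mounting face of the last link; the fingertips stand 173 mm ahead of it and the grasp point (between the pads) lies 155 mm ahead of it; z points along the fingers, y is the line along which they close (so a half turn about z gives the same grasp; the last joint's range is limited). The gripper opens to 85 mm and grips with 20 to 120 N. Pads are 22 mm wide; open, the fingers measure 114 mm over their backs; the gripper's body (76 mm by 85 mm) begins 54 mm behind the grasp point. The pads swing forward as they close: fully open they stand 13 mm farther back than shut.
Start: joints at [1.607, 0.385, 0.008, 0, -1.194, -0.259], TCP at [0.138, 0.61, 0.405] pointing down, gripper open.
Joint ranges: [-3.14, 3.14], [-1.21, 2.06], [-1.07, 1.41], [-3.16, 2.05], [-2.99, -0.16], [-3.1, 3.1]. Speed limits (rad/s): [2.79, 2.79, 3.14, 3.14, 3.14, 3.14].

## Interface

Orientations are given as a rotation vector (axis times angle).
In Python, from workcell import readout, vision, workorder gives the robot as it stands.
- The arm moves only by the tool send_rows, never from a script. Its argument "series" is a list of rows, each a list of 3 entries, a list of its own where there are three numbers: the shift along the tool's x, y, z scaled (see below), then the turn about the tool's z scaled (see below), then the closure, from 0 (fully open) to 1 (shut). A call has 1 to 10 rows; each row shifts and turns the commanded pose from where the row before left it, along the tool's axes as they then stand; what a row does not reach is not made up. The controller multiplies each number of a shift by 0.03 m and each number of a turn by 5 degrees. A row lasts 1/12 s, in which the tool goes at most 41.7 mm and 7.16 degrees, less where a joint would pass 70% of its speed; a pose out of reach is approached as far as the arm can. A call with a number of a shift or a turn outside -1 to 1 is refused whole. A call with a gripper value outside its range is refused whole. The fingers move at their own pace and stop on an object; "grip_force" is the grip in N (left out, the last holds). Time passes only in rows, so rows that do not move let the fingers close. It gives the time, the measured TCP pose, the force, the opening and the grip force at its end, in the units of the state.
- readout.read_state(): the state, without advancing time (a new reading comes with each control period).
- vision.read_camera(name): name is "side" or "top"; returns (picture, depth): 384x512x3 uint8, blue, green, red; 384x512 float32, m along the optical axis (not along the pixel's ray), 0 where there is no reading.
- vision.get_calibration(name): a dict with "mtx" (3x3 intrinsics, pixels), "dist" ([k1, k2, p1, p2, k3] as OpenCV has them; the pictures are not rectified), "pose" (4x4, takes a point from camera to world coordinates). Camera axes: x right, y up, looking along -z (the intrinsics and any distortion apply to the point x, -y, -z); pixel columns grow to the right and rows downward; lengths in m; the calibration is good to about 2 mm. A picture is of the moment at which its call begins. get_calibration takes no time and is no camera call.
- workorder.hand_in(): hands the job in; it is judged then, once.
The state is a dict: "time_s": time; "q": joint angles; "joint_velocities": joint speeds; "tau": joint torques, N m; "eef_pos": TCP position; "tool_rot": TCP orientation; "force": force on the tool from outside, world axes, zero at the start; "ft_torque": the same for the moment, N m; "width": opening from 0.0 (shut) to 1.0 (fully open); "grip_force": force on a finger pad.
Only numpy, scipy, OpenCV 4.12 (cv2) and the standard library are available. Lean on these libraries where they do the work, as an engineer would, in place of code of your own. Each camera call takes 0.05 s, during which the arm holds its last target. There are 200 camera calls.

## Task

Take the spring-loaded seating tool (the one with the round knob on top) out of the rack, set its ball tip inside the ring marked on the crown's seating disc, and with the tool square to the tilted disc press the crown fully home on its die. Finish while still holding it there: the program ends with the tool in the gripper, square to the disc, pressing lightly so that its spring plunger is about half way in (neither just touching nor bottomed). Push the crown only with the tool's tip, never hard, do not shift the stand's head, and leave the wax knife, the stone cast and the jar where they are.

Things in the scene. Friction and masses are not known exactly. Their poses are not given: they have to be found in the camera images.
- tool_grip (a point): Centre of the seating tool's square grip (22 x 22 x 60 mm long); z up along the shaft to the knob, x and y normal to the grip's flat sides. It stands upright in a rack socket. Above it a black knob 28 mm across (top 44 mm above this point); below it a 30 mm collar whose underside, 34 mm below this point, rests on the rack, then a barrel 15 mm across, 30 mm long, and a thin plunger. Loose, 80 g.
- tool_tip (a point): Lowest point of the seating tool's plunger: a steel ball 8 mm across, 90 mm below tool_grip along the shaft when the spring is relaxed; z axis up along the shaft. It hangs inside the socket, so the tool must be raised 60 mm straight up to come clear of the rack.
- plunger (a joint): How far the tool's sprung plunger is pushed in, in m: 0 relaxed, 0.014 bottomed. The spring pushes 2 N at 0 and 0.5 N more for each mm (5.5 N half way in).
- rack: White plastic rack, a fixed block 128 x 52 x 66 mm; origin at the centre of its underside, x along its length. Two through sockets 18 mm wide at x = -35 and +35 mm: one holds the seating tool, the other the wax knife. Grip the tool across the rack (jaws closing nearly along the rack's y), so that the neighbour stays clear.
- knife_grip (a point): Centre of the wax knife's square grip (22 x 22 x 40 mm); it has a thin flat blade on top instead of a knob, top 59 mm above this point. It is not needed: leave it in its socket.
- crown_mark (a point): Centre of a dark ring, 12 mm across, on the top face of the grey seating disc (28 mm across, 3 mm thick) on the white crown; moves with the crown. z: the disc's outward normal, along which the crown slides; it leans 0.1 to 0.45 rad from vertical toward the stand's -x. The crown starts 2 to 8 mm above its seat; cement drag of about 2 N holds it there; it stops dead when home.
- crown (a joint): How far the crown has slid down onto its die, in m: 0 highest, 0.008 fully home on the shoulder of the die.
- die_shoulder (a point): The shoulder of the plaster die on which the crown's lower edge comes to rest; the mark is 15 mm out from it along the same axis when the crown is home. It belongs to the stand's tilting head, an aluminium block 44 x 48 x 36 mm held by a stiff hinge, which runs through the die's axis 32 mm below this point.
- die_stand: The fixed die stand: steel base plate 100 x 90 x 12 mm with two aluminium cheeks 67 mm high at y = -30 and +30 mm; origin at the centre of its underside.
- stone_cast_mid (a point): Middle of a plain stone dental cast, 58 x 65 x 33 mm, a bystander.
- wax_jar_mid (a point): Middle of a small screw-top jar, 47 mm across and 44 mm high, a bystander.
Not all that is in view belongs to the job. Of the things that look like the die_stand, the larger one is meant.

How it is judged:
On the way, in this order (a step that is already met when the one before it is completed fails the run):
1. the seating tool is lifted clear of the rack in the gripper (height (world z) of tool_tip above 0.07 m and contact force between seating_tool and the fingers above 1 N and contact force between seating_tool and rack below 0.1 N), for 0.1 s.
2. the crown is pressed home by the tool's tip in the ring, square to the disc (value of joint crown above 0.0068 m and distance between tool_tip and crown_mark below 0.0065 m and angle between the z axis of tool_tip and the z axis of crown_mark, either way round below 0.14 rad and contact force between seating_tool and crown above 1.5 N), for 0.2 s.
At the end, for the whole second after the job is handed in: Crown home (within 1.2 mm of its stop); the gripper holds the tool at rest and off the rack, tip within 6.5 mm of the mark, shaft within 8 degrees of the disc normal, plunger 3 to 11.5 mm in, push 3 to 9.5 N; head not shifted by 5 mm; knife, cast and jar within 30 mm of their places (value of joint crown above 0.0068 m and distance between tool_tip and crown_mark below 0.0065 m and angle between the z axis of tool_tip and the z axis of crown_mark, either way round below 0.14 rad and value of joint plunger between 0.003 and 0.0115 m and contact force between seating_tool and crown between 3 and 9.5 N and contact force between seating_tool and the fingers above 1 N and contact force between seating_tool and rack below 0.1 N and linear speed of seating_tool below 0.02 m/s and distance of die_shoulder from where it was at the start of the episode below 0.005 m and distance of each of knife_grip, stone_cast_mid, wax_jar_mid from where it was at the start of the episode below 0.03 m); the arm keeps its last pose, push and grip.
It fails at once if the crown is pushed hard (over 15 N) (contact force between crown and anything else above 15 N).
It fails at once if the crown is pushed with the gripper itself (contact force between crown and the fingers above 1 N or contact force between crown and the arm above 1 N).
It fails at once if the stand's head is shifted (distance of die_shoulder from where it was at the start of the episode above 0.008 m).
It fails at once if the wax knife, the cast or the jar is displaced (distance of any of knife_grip, stone_cast_mid, wax_jar_mid from where it was at the start of the episode above 0.03 m).
It also fails if it takes over 38 s, if anything falls off the work surface, if the arm or the gripper's body presses on something with over 40 N, if the wrist force passes 120 N, or if a joint passes its speed limit or range.

## Working session

There is one attempt and no reset: what is moved stays moved. The work goes in short steps, Python scripts to look and compute and a tool call to move; the robot and the scene stay as the last step left them, time stands still between calls to the robot, and variables do not carry over. Pictures are saved under pics/ and viewed, at most 10 in all, crops included, and the job is handed in when it is done.

Besides the shell and the picture viewer there is one more tool, called after "Request:" by a JSON object that holds its "api" and its "payload", one argument or row to a line. send_rows: Moves the arm, as the interface text tells. Shifts and turns lie within -1 to 1; 1 stands for 0.03 m of shift or 5 degrees of turn. Its arguments: {"type":"object","properties":{"series":{"type":"array","items":{"type":"array"}},"grip_force":{"type":"number"}},"required":["series"]}

```bash
mkdir -p pics; cat > h.py <<'E'
import numpy as np, cv2
from scipy.spatial.transform import Rotation as R
from workcell import readout, vision, workorder
def grab(n):
    im,d=vision.read_camera(n); np.savez(f'{n}.npz',im=im,d=d); return im,d
def load(n):
    z=np.load(f'{n}.npz'); return z['im'],z['d']
def rays(n,px):
    c=vision.get_calibration(n); p=cv2.undistortPoints(np.array(px,float).reshape(-1,1,2),np.array(c['mtx'],float),np.array(c['dist'],float)).reshape(-1,2)
    v=np.c_[p[:,0],-p[:,1],-np.ones(len(p))]; T=np.array(c['pose']); return T[:3,3],v@T[:3,:3].T
def pts(n,d,px):  # depth -> world
    px=np.array(px).reshape(-1,2); o,v=rays(n,px); z=d[px[:,1].astype(int),px[:,0].astype(int)]; return o+v*z[:,None]
def onz(n,px,z):
    o,v=rays(n,px); return o+v*((z-o[2])/v[:,2])[:,None]
def proj(n,P):
    c=vision.get_calibration(n); T=np.linalg.inv(np.array(c['pose'])); q=np.array(P).reshape(-1,3)@T[:3,:3].T+T[:3,3]
    q=q*[1,-1,-1]; return cv2.projectPoints(q,np.zeros(3),np.zeros(3),np.array(c['mtx'],float),np.array(c['dist'],float))[0].reshape(-1,2)
E
python3 - <<'E'
from h import *
np.set_printoptions(precision=4,suppress=True)
for n in('top','side'):
    im,d=grab(n); cv2.imwrite(f'pics/{n}0.png',cv2.resize(im,None,fx=1.5,fy=1.5)); c=vision.get_calibration(n); print(c['pose'],c['mtx'],c['dist'])
print(readout.read_state())
E
```

```text
[[-0.0457  0.9735 -0.2242  0.3132]
 [-0.9989 -0.0432  0.0157  0.2429]
 [ 0.0056  0.2247  0.9744  1.0169]
 [ 0.      0.      0.      1.    ]] [[472.2618   0.     261.3673]
 [  0.     472.2618 191.417 ]
 [  0.       0.       1.    ]] [-0.0626  0.      0.      0.      0.    ]
[[ 0.9997  0.0109 -0.0215  0.4866]
 [-0.0236  0.6235 -0.7815 -0.434 ]
 [ 0.0049  0.7817  0.6236  0.6523]
 [ 0.      0.      0.      1.    ]] [[428.3173   0.     255.6265]
 [  0.     428.3173 192.1813]
 [  0.       0.       1.    ]] [-0.0868  0.      0.      0.      0.    ]
{'time_s': 0.1, 'q': array([ 1.6066,  0.3855,  0.0068, -0.0004, -1.194 , -0.2586]), 'joint_velocities': array([ 0.0016, -0.0019,  0.0027,  0.0016,  0.0018, -0.0005]), 'tau': array([ -0.0002, -39.3317,  18.893 ,   4.1979,  -0.0026,   0.    ]), 'eef_pos': array([0.138 , 0.6094, 0.4037]), 'tool_rot': array([ 3.1202, -0.3492, -0.0002]), 'force': array([0.2465, 0.2669, 0.7112]), 'ft_torque': array([-0.0219, -0.0313,  0.028 ]), 'grip_force': 0.0, 'width': 1.0005816547720687}
```

View pics/top0.png

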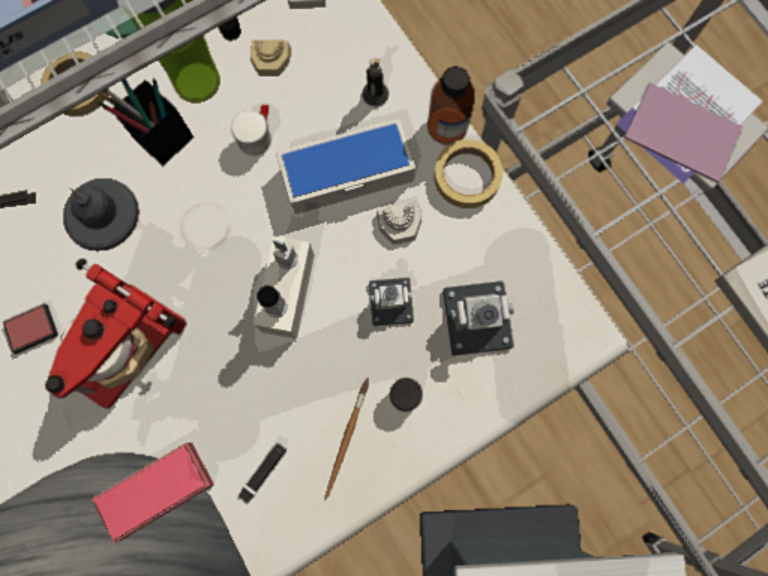

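View pics/side0.png

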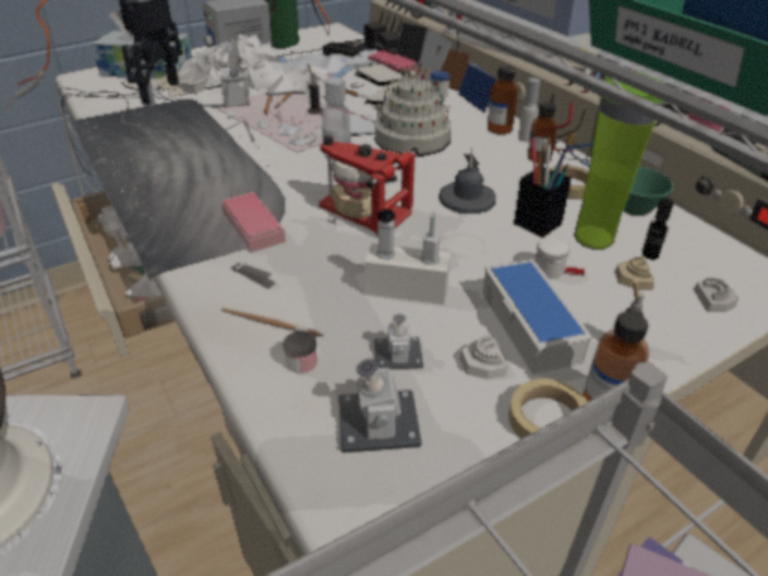

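The top view (1.5× pixels) shows:
- **Rack:** at (285,287). The tool with the black round knob is at (268,297). The wax knife with the thin blade is at (284,252).
- **Stands:** two look alike, at (480,315) (larger) and (390,298) (smaller). The larger one fits the description.
- **Bystanders:** the jar is at (405,393) and the cast at (400,218).

I'll confirm these with an enlarged crop.

```bash
python3 - <<'E'
from h import *
np.set_printoptions(precision=4,suppress=True)
t,td=load('top'); s,sd=load('side')
f=lambda im,x,y,w,h:cv2.resize(im[y:y+h,x:x+w],(400,300),interpolation=cv2.INTER_CUBIC)
cv2.imwrite('pics/crop1.png',np.vstack([np.hstack([f(t,160,150,68,51*1),f(t,286,182,68,51)]),np.hstack([f(s,225,130,92,69),f(s,205,225,92,69)])]))
# top heights around stand
for nm,px in dict(knob=(179,198),knife=(189,168),bigdisc=(325,210),small=(261,196),jar=(270,263),cast=(266,146)).items(): print(nm,pts('top',td,[px]))
for nm,px in dict(knob=(258,146),knife=(288,147),bigdisc=(246,245)).items(): print(nm,pts('side',sd,[px]))
# rack top pts
for n,d in(('top',td),('side',sd)):
    yy,xx=np.mgrid[0:384,0:512]; P=pts(n,d,np.c_[xx.ravel(),yy.ravel()]).reshape(384,512,3)
    np.save(n+'P.npy',P)
P=np.load('topP.npy'); g=P[150:230,155:215].reshape(-1,3); g=g[abs(g[:,2]-.066)<.004]
xy=g[:,:2].astype(np.float32); print(len(g),cv2.minAreaRect(xy),np.median(g[:,2]))
E
```

```text
knob [[0.5084 0.3852 0.1436]]
knife [[0.5766 0.3705 0.1088]]
bigdisc [[0.4797 0.1051 0.1067]]
small [[0.5213 0.2289 0.0709]]
jar [[0.3864 0.2164 0.0414]]
cast [[0.643  0.2121 0.0274]]
knob [[0.5134 0.376  0.1377]]
knife [[0.5795 0.3656 0.141 ]]
bigdisc [[0.4847 0.1016 0.1051]]
1040 ((0.5457407832145691, 0.3798109292984009), (0.05316857993602753, 0.12913067638874054), 77.30960083007812) 0.06605577393779338
```

View pics/crop1.png

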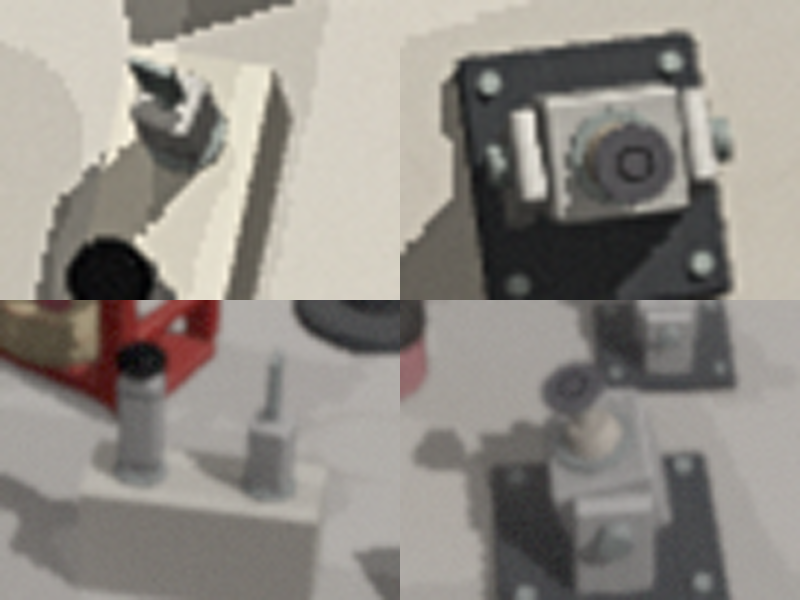

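The crops confirm both: the black-knob tool stands left of the bladed knife, and the larger stand's grey disc has its ring near top (326,209.5) and side (244.8,244.5). Next I'll get the ring position, the disc normal and the stand yaw.

```bash
python3 - <<'E'
from h import *
np.set_printoptions(precision=4,suppress=True)
def tri(a,b):
    (o1,v1),(o2,v2)=rays('top',[a]),rays('side',[b]); v1=v1[0];v2=v2[0]
    k=np.linalg.lstsq(np.c_[v1,-v2],o2-o1,rcond=None)[0]; p,q=o1+k[0]*v1,o2+k[1]*v2; return (p+q)/2,np.linalg.norm(p-q)
print('ring',tri((325.9,209.5),(244.8,244.6)))
t,td=load('top');s,sd=load('side')
# disc: dark grey ellipse masks
for n,im,(cx,cy),d in(('top',t,(325,209),td),('side',s,(245,245),sd)):
    P=np.load(n+'P.npy'); g=P[cy-16:cy+17,cx-16:cx+17]; gray=im[cy-16:cy+17,cx-16:cx+17].max(2)
    m=((gray<120)&(g[...,2]>.088)).astype(np.uint8)
    k,l,st,c=cv2.connectedComponentsWithStats(m); i=1+st[1:,4].argmax(); m=(l==i).astype(np.uint8)
    cnt=max(cv2.findContours(m,0,1)[0],key=len); e=cv2.fitEllipse(cnt); print(n,'ellipse',np.array(e[0])+[cx-16,cy-16],e[1:],m.sum())
    me=cv2.erode(m,np.ones((3,3))); q=g[me>0]; 
    for _ in range(4):
        c0=np.median(q,0); u,sv,vt=np.linalg.svd(q-q.mean(0)); nn=vt[2]*np.sign(vt[2,2]); r=(q-q.mean(0))@nn; q=q[abs(r)<2.5*r.std()]
    print('normal',nn,'mean',q.mean(0),'rms',r.std(),len(q),'tilt',np.arccos(nn[2]),'az deg',np.degrees(np.arctan2(nn[1],nn[0])))
# base plate: dark, z~.012
P=np.load('topP.npy'); m=(t.max(2)<95)&(abs(P[...,2]-.012)<.006); m[:, :290]=0;m[:,350:]=0;m[:180]=0;m[245:]=0
print('base',cv2.minAreaRect(P[m][:,:2].astype(np.float32)),m.sum())
# knob
m=(t.max(2)<70)&(P[...,2]>.13); m[:,:165]=0;m[:,195:]=0;m[:180]=0;m[215:]=0
ys,xs=np.where(m); print('knob px',xs.mean(),ys.mean(),len(xs),onz('top',[(xs.mean(),ys.mean())],.144), P[m].mean(0))
P=np.load('sideP.npy'); m=(s.max(2)<75)&(P[...,2]>.125);m[:,:245]=0;m[:,272:]=0;m[:135]=0;m[160:]=0
ys,xs=np.where(m); print('knob side',xs.mean(),ys.mean(),len(xs),P[m].mean(0))
E
```

```text
ring (array([0.4819, 0.103 , 0.1045]), np.float64(0.0015649671455691971))
top ellipse [325.4044 209.3277] ((12.64219856262207, 13.115845680236816), 55.82164764404297) 147
normal [-0.2496 -0.0304  0.9679] mean [0.4814 0.1038 0.1048] rms 0.0015609087043484333 93 tilt 0.2542140559314412 az deg -173.051717631122
side ellipse [244.4134 245.5063] ((11.312214851379395, 13.76181411743164), 55.66222381591797) 136
normal [-0.2832  0.0219  0.9588] mean [0.4818 0.1017 0.1044] rms 0.0007587878904417417 84 tilt 0.2879625366904157 az deg 175.58354854959296
base ((0.49455323815345764, 0.10505414009094238), (0.09999272972345352, 0.08934011310338974), 4.2792649269104) 1044
knob px 178.2012195121951 197.42073170731706 164 [[0.5095 0.3867 0.144 ]] [0.5061 0.3843 0.1585]
knob side 256.50588235294117 143.63529411764705 85 [0.5097 0.3616 0.1529]
```

```bash
cat >> h.py <<'E'
np.set_printoptions(precision=4,suppress=True)
def rel(target,off=0.155):
    """shift in tool axes (row units) to bring the grasp point to target"""
    s=readout.read_state(); M=R.from_rotvec(s['tool_rot']).as_matrix(); g=s['eef_pos']+M[:,2]*off
    return M.T@(np.array(target)-g)/0.03, np.degrees(np.arctan2(M[1,0],M[0,0])),s
E
python3 -c "
from h import *
print(rel([.5105,.387,.100]))"
```

```text
(array([13.7468,  4.4653,  4.9678]), np.float64(-12.772571884839419), {'time_s': 0.1, 'q': array([ 1.6066,  0.3855,  0.0068, -0.0004, -1.194 , -0.2586]), 'joint_velocities': array([ 0.0016, -0.0019,  0.0027,  0.0016,  0.0018, -0.0005]), 'tau': array([ -0.0002, -39.3317,  18.893 ,   4.1979,  -0.0026,   0.    ]), 'eef_pos': array([0.138 , 0.6094, 0.4037]), 'tool_rot': array([ 3.1202, -0.3492, -0.0002]), 'force': array([0.2465, 0.2669, 0.7112]), 'ft_torque': array([-0.0219, -0.0313,  0.028 ]), 'grip_force': 0.0, 'width': 1.0005816547720687})
```

Request:
{"api": "send_rows", "payload": {
  "series": [
    [[0.95, 0.31, 0], 0, 0],
    [[0.95, 0.31, 0], 0, 0],
    [[0.95, 0.31, 0], 0, 0],
    [[0.95, 0.31, 0], 0, 0],
    [[0.95, 0.31, 0], 0, 0],
    [[0.95, 0.31, 0], 0, 0],
    [[0.95, 0.31, 0], 0, 0],
    [[0.95, 0.31, 0], 0, 0],
    [[0.95, 0.31, 0], 0, 0],
    [[0.95, 0.31, 0], 0, 0]
  ]
}}

```text
time_s: 0.93
eef_pos: [0.3965, 0.4548, 0.4042]
tool_rot: [3.121, -0.349, -0.001]
force: [0.0, 0.8, 0.3]
width: 0.997
grip_force: 0.0
```

Request:
{"api": "send_rows", "payload": {
  "series": [
    [[0.95, 0.31, 0], 0, 0],
    [[0.95, 0.31, 0], 0, 0],
    [[0.95, 0.31, 0], 0, 0],
    [[0.95, 0.31, 0], 0, 0],
    [[0.45, 0.13, 0.3], 0, 0],
    [[0, 0, 0], 0, 0],
    [[0, 0, 0], 0, 0]
  ]
}}

```text
time_s: 1.52
eef_pos: [0.5109, 0.3871, 0.394]
tool_rot: [3.12, -0.351, -0.003]
force: [-0.1, 0.1, 0.1]
width: 1.0
grip_force: 0.0
```

```bash
python3 -c "
from h import *
print(rel([.5105,.387,.100])[:2])
t,d=grab('top');s,sd=grab('side')
a=cv2.resize(t[150:230,140:240],(400,320),interpolation=2);b=cv2.resize(s[80:180,200:325],(400,320),interpolation=2)
cv2.imwrite('pics/pre.png',np.hstack([a,b]))"
```

```text
(array([ 0.006 , -0.0176,  4.6319]), np.float64(-12.857244208481985))
```

View pics/pre.png

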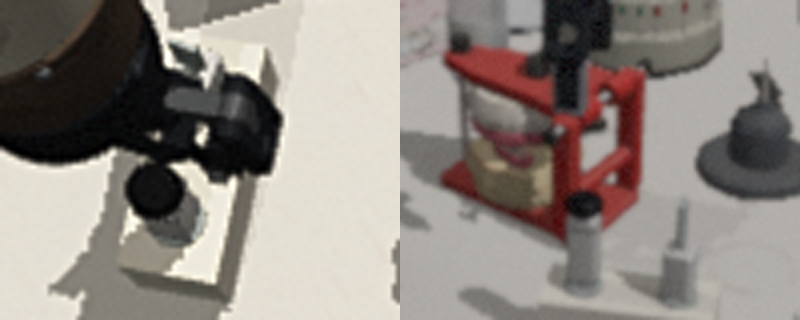

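The right half of the view shows the finger at about (570,70), straight above the knob at (583,205). The rack in the left half is square to the jaws, so I can go down.

Request:
{"api": "send_rows", "payload": {
  "series": [
    [[0, 0, 0.9], 0, 0],
    [[0, 0, 0.9], 0, 0],
    [[0, 0, 0.9], 0, 0],
    [[0, 0, 0.9], 0, 0],
    [[0, 0, 0.5], 0, 0],
    [[0, 0, 0.45], 0, 0],
    [[0, 0, 0], 0, 0.3],
    [[0, 0, 0], 0, 0.5],
    [[0, 0, 0], 0, 0.6],
    [[0, 0, 0], 0, 0.7]
  ],
  "grip_force": 20
}}

```text
time_s: 2.45
eef_pos: [0.5107, 0.3883, 0.2609]
tool_rot: [-3.12, 0.347, -0.003]
force: [-0.1, 0.5, -0.1]
width: 0.457
grip_force: 0.0
```

Request:
{"api": "send_rows", "payload": {
  "series": [
    [[0, 0, 0], 0, 0.8],
    [[0, 0, 0], 0, 1],
    [[0, 0, 0], 0, 1],
    [[0, 0, 0], 0, 1],
    [[0, 0, 0], 0, 1],
    [[0, 0, 0], 0, 1]
  ]
}}

```text
time_s: 2.95
eef_pos: [0.5109, 0.388, 0.2606]
tool_rot: [-3.12, 0.348, -0.002]
force: [-1.6, 1.7, 6.1]
width: 0.26
grip_force: 19.0
```

Request:
{"api": "send_rows", "payload": {
  "series": [
    [[0, 0, -0.5], 0, 1],
    [[0, 0, -0.5], 0, 1],
    [[0, 0, -0.5], 0, 1],
    [[0, 0, 0], 0, 1],
    [[0, 0, 0], 0, 1],
    [[0, 0, 0], 0, 1]
  ]
}}

```text
time_s: 3.45
eef_pos: [0.5104, 0.3871, 0.3028]
tool_rot: [3.12, -0.35, -0.003]
force: [0.2, -0.1, -1.1]
width: 0.257
grip_force: 19.3
```

```bash
python3 -c "
from h import *
s=readout.read_state();print(s['eef_pos'],s['force'],s['ft_torque'],s['width'])
s,sd=grab('side')
cv2.imwrite('pics/lift.png',cv2.resize(s[70:190,180:340],(800,600),interpolation=2))"
```

```text
[0.5104 0.3871 0.3028] [ 0.2038 -0.1437 -1.0848] [ 0.0074  0.0107 -0.0369] 0.25734877960820846
```

View pics/lift.png

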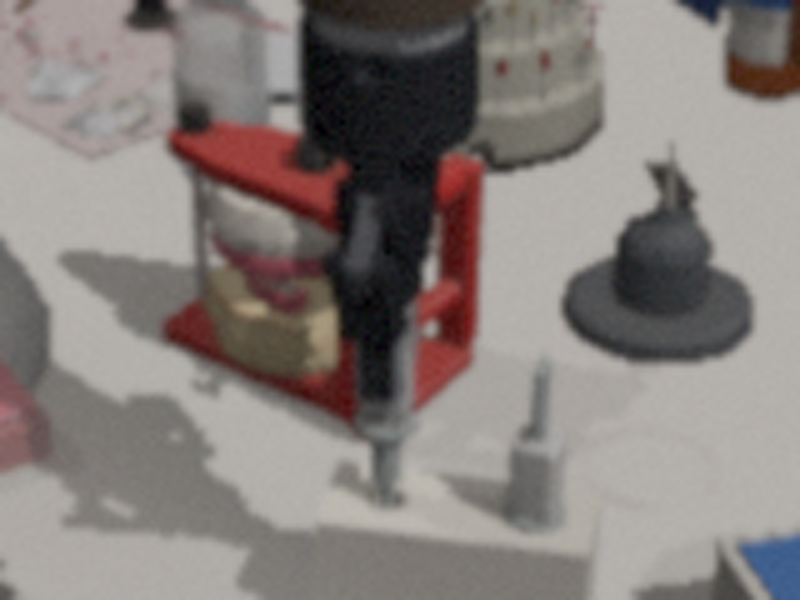

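The tool is held straight at (385,420), with the plunger still in the socket at (390,500). Moves can't tilt the gripper, so I'll pivot the tool in the pads: hold the tip in the socket and shift away from the knife.

Request:
{"api": "send_rows", "payload": {
  "series": [
    [[0, 0, -0.1], 0, 1],
    [[-0.12, 0, 0], 0, 1],
    [[-0.12, 0, 0], 0, 1],
    [[-0.12, 0, 0], 0, 1],
    [[-0.12, 0, 0], 0, 1],
    [[0, 0, 0], 0, 1]
  ]
}}

```text
time_s: 4.0
eef_pos: [0.4962, 0.3909, 0.3072]
tool_rot: [3.122, -0.348, 0.0]
force: [1.7, 0.4, -2.2]
width: 0.254
grip_force: 19.3
```

```bash
python3 -c "
from h import *
s=readout.read_state();print(s['eef_pos'],s['force'],s['ft_torque'],s['width'],s['grip_force'])"
```

```text
[0.4962 0.3909 0.3072] [ 1.6609  0.3518 -2.1742] [-0.1897 -0.5307  0.0108] 0.25393076585609714 19.33730949464632
```

Request:
{"api": "send_rows", "payload": {
  "series": [
    [[-0.12, 0, 0.02], 0, 1],
    [[-0.12, 0, 0.02], 0, 1],
    [[-0.12, 0, 0.02], 0, 1],
    [[-0.12, 0, 0.02], 0, 1],
    [[0, 0, 0], 0, 1],
    [[0, 0, 0], 0, 1]
  ]
}}

```text
time_s: 4.5
eef_pos: [0.4823, 0.3941, 0.3049]
tool_rot: [-3.122, 0.349, 0.0]
force: [1.2, -0.3, -0.0]
width: 0.255
grip_force: 18.2
```

```bash
python3 -c "
from h import *
s=readout.read_state();print(s['eef_pos'],s['force'],s['ft_torque'],s['width'],s['grip_force'])
s,sd=grab('side')
cv2.imwrite('pics/tilt.png',cv2.resize(s[100:190,190:310],(800,600),interpolation=2))"
```

```text
[0.4823 0.3941 0.3049] [ 1.2415 -0.325  -0.0245] [-0.2198 -0.5167 -0.0201] 0.2553590402658975 18.222462154371897
```

View pics/tilt.png

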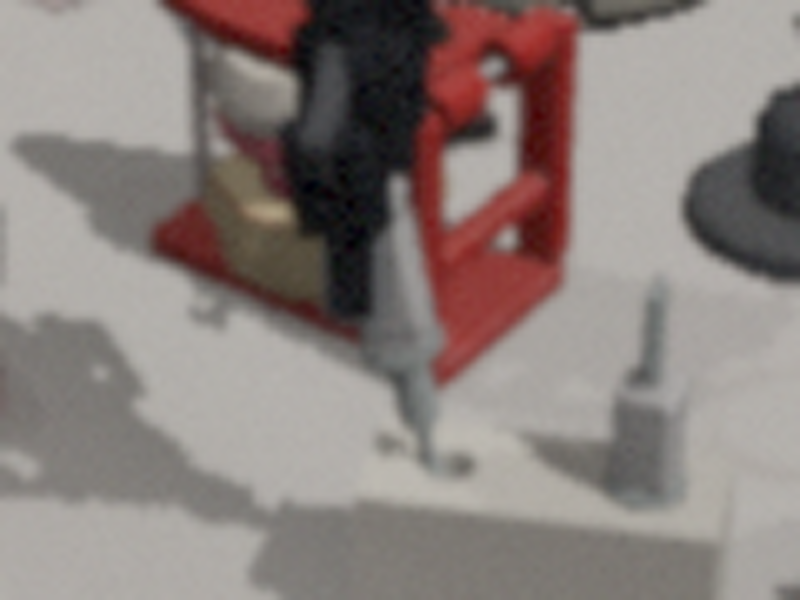

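The tool now leans with its top toward the robot, and the tip is at the socket edge at (435,462). I'll firm up the grip, raise it clear and measure the lean.

Request:
{"api": "send_rows", "payload": {
  "series": [
    [[0, 0, -0.1], 0, 1],
    [[0, 0, -0.4], 0, 1],
    [[0, 0, -0.8], 0, 1],
    [[0, 0, -0.9], 0, 1],
    [[0, 0, -0.9], 0, 1],
    [[0, 0, 0], 0, 1],
    [[0, 0, 0], 0, 1]
  ],
  "grip_force": 60
}}

```text
time_s: 5.13
eef_pos: [0.4823, 0.3941, 0.3996]
tool_rot: [-3.119, 0.349, -0.001]
force: [-0.1, -1.2, -2.1]
width: 0.255
grip_force: 57.1
```

```bash
python3 - <<'E'
from h import *
_,az,s=rel([0,0,0]); g=s['eef_pos']-[0,0,.155]; print(az,g,s['force'],s['ft_torque'],s['width'],s['grip_force'])
t,_=grab('top');s,sd=grab('side')
p=proj('side',[g,g-[0,0,.09]]);q=proj('top',[g,g-[0,0,.09]]);print(p,q)
x,y=p.mean(0).astype(int);u,v=q.mean(0).astype(int)
cv2.imwrite('pics/air.png',np.hstack([cv2.resize(s[y-30:y+40,x-30:x+35],(400,430),interpolation=2),cv2.resize(t[v-30:v+40,u-30:u+35],(400,430),interpolation=2)]));print(x-30,y-30,u-30,v-30)
E
```

```text
-12.772419406989687 [0.4823 0.3941 0.2446] [-0.0577 -1.1981 -2.0809] [-0.0553  0.004   0.042 ] 0.2552388709176758 57.065202773083
[[243.4564  98.6712]
 [243.9427 135.3469]] [[163.9228 200.6672]
 [173.3731 210.6256]]
213 87 138 175
```

View pics/air.png

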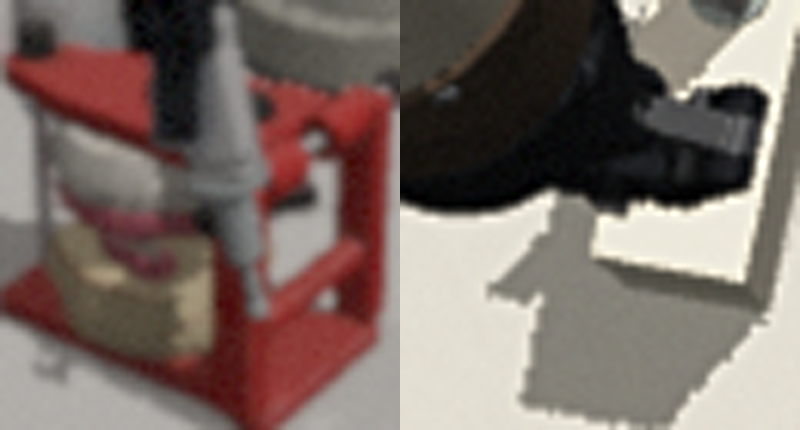

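The tip is at crop (262,312), which is side pixel (255.6,137.8). I'll intersect that ray with the gripper's x–z plane to get the lean.

```bash
cat >> h.py <<'E'
def lean(px):
    s=readout.read_state(); M=R.from_rotvec(s['tool_rot']).as_matrix(); g=s['eef_pos']+M[:,2]*.155; o,v=rays('side',[px]); v=v[0]
    n=M[:,1]; p=o+v*((g-o)@n)/(v@n); d=M.T@(p-g); return p,d,np.arctan2(d[0],d[2])
E
python3 - <<'E'
from h import *
print(lean((255.6,137.8)))
# axis collar->tip: collar mid crop (223,190)
print(lean((213+225*65/400,87+188*70/430)))
E
```

```text
(array([0.5083, 0.3873, 0.1521]), array([ 0.0275, -0.    ,  0.0895]), np.float64(0.29809096276991864))
(array([0.495 , 0.3904, 0.2013]), array([ 0.0138, -0.    ,  0.0403]), np.float64(0.3294781489321227))
```

Request:
{"api": "send_rows", "payload": {
  "series": [
    [[0, 0, 0], -0.85, 1],
    [[0, 0, 0], -0.85, 1],
    [[0, 0, 0], -0.85, 1],
    [[0, 0, 0], -0.85, 1],
    [[0, 0, 0], 0, 1],
    [[0, 0, 0], 0, 1]
  ]
}}

```text
time_s: 5.73
eef_pos: [0.4825, 0.3939, 0.3962]
tool_rot: [3.137, 0.113, -0.004]
force: [-0.5, -0.2, -0.7]
width: 0.25
grip_force: 57.0
```

```bash
cat >> h.py <<'E'
N=np.array([-.266,-.020,.964]); MARK=np.array([.482,.1033,.1045])
def tiprel(target,d=(.0275,0,.0895)):
    s=readout.read_state(); M=R.from_rotvec(s['tool_rot']).as_matrix(); p=s['eef_pos']+M@(np.array(d)+[0,0,.155])
    return M.T@(np.array(target)-p)/.03, p, np.degrees(np.arctan2(M[1,0],M[0,0])), s['force'], M.T@N
E
python3 -c "
from h import *
print(tiprel(MARK+.02*N))"
```

```text
(array([-1.7832,  9.6429,  0.9529]), array([0.5093, 0.3953, 0.1516]), np.float64(4.118933504581778), array([-0.5236, -0.163 , -0.7499]), array([-0.2691,  0.0028, -0.9633]))
```

Request:
{"api": "send_rows", "payload": {
  "series": [
    [[-0.2, 0.9, 0], 0, 1],
    [[-0.2, 1, 0], 0, 1],
    [[-0.2, 1, 0], 0, 1],
    [[-0.2, 1, 0], 0, 1],
    [[-0.2, 1, 0], 0, 1],
    [[-0.2, 1, 0], 0, 1],
    [[-0.2, 1, 0], 0, 1],
    [[-0.2, 1, 0], 0, 1],
    [[-0.2, 1, 0], 0, 1],
    [[0, 0.7, 0], 0, 1]
  ]
}}

```text
time_s: 6.57
eef_pos: [0.4486, 0.1005, 0.3974]
tool_rot: [3.139, 0.112, -0.003]
force: [0.2, 0.0, -0.4]
width: 0.252
grip_force: 57.1
```

Request:
{"api": "send_rows", "payload": {
  "series": [
    [[0, 0, 0.4], 0, 1],
    [[0, 0, 0.4], 0, 1],
    [[0, 0, 0], 0, 1],
    [[0, 0, 0], 0, 1],
    [[0, 0, 0], 0, 1]
  ]
}}

```text
time_s: 6.98
eef_pos: [0.4503, 0.103, 0.3742]
tool_rot: [3.139, 0.116, 0.001]
force: [-0.9, 0.6, -0.3]
width: 0.25
grip_force: 57.1
```

```bash
python3 - <<'E'
from h import *
r=tiprel(MARK+.02*N);print(*r)
t,_=grab('top');s,sd=grab('side')
p=proj('side',[MARK,r[1]]);q=proj('top',[MARK,r[1]]);print(p,q)
x,y=p[0].astype(int);u,v=q[0].astype(int)
cv2.imwrite('pics/over.png',np.hstack([cv2.resize(s[y-40:y+20,x-20:x+30],(500,600),interpolation=2),cv2.resize(t[v-35:v+25,u-15:u+15],(300,600),interpolation=2)]));print(x-20,y-40,u-15,v-35)
E
```

```text
[-0.043   0.0682  0.1971] [0.4778 0.105  0.1297] 4.224161392652852 [-0.9249  0.6381 -0.3088] [-0.2663  0.0005 -0.9641]
[[244.455  244.5727]
 [241.8831 233.7314]] [[325.6628 209.0412]
 [326.7436 208.7493]]
224 204 310 174
```

View pics/over.png

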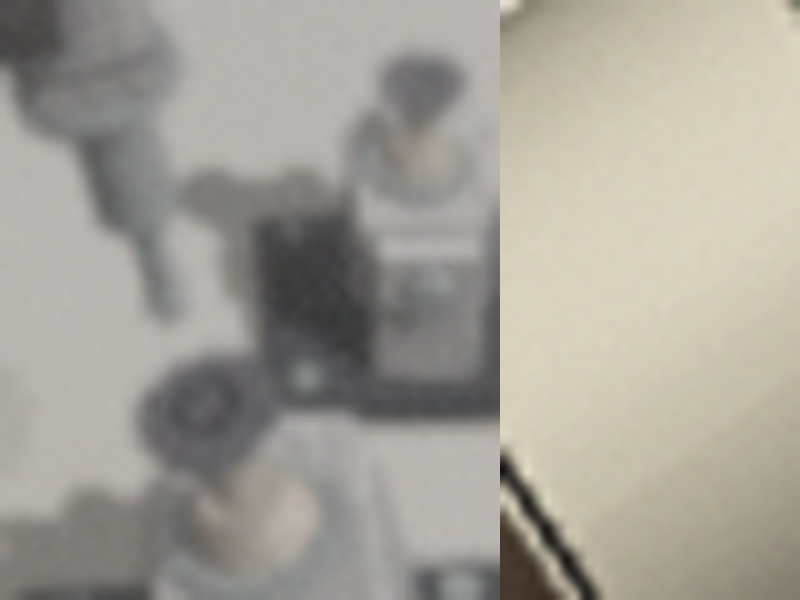

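The side view shows the tip at crop (168,315), which is px (240.8,235.5), above and left of the ring at (207,403), px (244.7,244.3). The arm blocks the top camera. I'll measure the tip with side depth.

```bash
python3 - <<'E'
from h import *
print(lean((240.8,235.5)))
s,sd=load('side'); yy,xx=np.mgrid[0:384,0:512]; P=pts('side',sd,np.c_[xx.ravel(),yy.ravel()]).reshape(384,512,3)
for y in range(218,237): print(y,[(x,np.round(P[y,x]*1000).astype(int).tolist()) for x in range(236,243) if abs(P[y,x,1]-.1)<.02 and P[y,x,2]>.115])
g=P[236:254,236:254].reshape(-1,3); m=(abs(g[:,2]-.105)<.012)&(abs(g[:,1]-.103)<.02); print(g[m].mean(0),m.sum())
E
```

```text
(array([0.4758, 0.1052, 0.1253]), array([ 0.0254, -0.    ,  0.0941]), np.float64(0.2631224549757791))
218 [(236, [469, 98, 173]), (237, [470, 98, 173]), (238, [472, 99, 172]), (239, [474, 102, 170])]
219 [(236, [469, 97, 172]), (237, [470, 97, 172]), (238, [472, 97, 171]), (239, [474, 101, 168]), (240, [475, 104, 165])]
220 [(236, [469, 97, 170]), (237, [470, 97, 169]), (238, [472, 100, 166]), (239, [474, 101, 166]), (240, [475, 103, 164])]
221 [(236, [469, 96, 168]), (237, [470, 97, 168]), (238, [472, 96, 168]), (239, [473, 101, 164]), (240, [475, 101, 163])]
222 [(236, [468, 98, 164]), (237, [470, 98, 164]), (238, [472, 98, 164]), (239, [473, 99, 163]), (240, [475, 101, 161])]
223 [(236, [469, 95, 165]), (237, [470, 97, 163]), (238, [472, 98, 162]), (239, [473, 97, 162]), (240, [475, 99, 160]), (241, [477, 102, 158])]
224 [(236, [468, 96, 161]), (237, [470, 96, 161]), (238, [472, 97, 160]), (239, [473, 98, 159]), (240, [475, 102, 156]), (241, [477, 102, 155])]
225 [(236, [468, 98, 157]), (237, [470, 95, 160]), (238, [472, 96, 159]), (239, [473, 96, 159]), (240, [475, 100, 156]), (2
[... 424 characters left out ...]
475, 103, 143])]
230 [(238, [471, 100, 144]), (239, [473, 102, 142]), (240, [475, 102, 142])]
231 [(238, [471, 102, 139]), (239, [473, 103, 139]), (240, [475, 101, 140]), (241, [476, 104, 137])]
232 [(238, [471, 103, 136]), (239, [473, 101, 138]), (240, [475, 102, 137]), (241, [476, 102, 137])]
233 [(238, [471, 104, 132]), (239, [473, 102, 134]), (240, [475, 103, 134]), (241, [476, 103, 134]), (242, [478, 105, 132])]
234 [(238, [471, 101, 133]), (239, [473, 102, 132]), (240, [475, 102, 132]), (241, [476, 102, 132]), (242, [478, 102, 132])]
235 [(239, [473, 99, 132]), (240, [475, 98, 133]), (241, [476, 100, 131]), (242, [478, 101, 130])]
236 [(240, [475, 100, 129])]
[0.4816 0.1019 0.1039] 147
```

```bash
python3 - <<'E'
from h import *
d=(.0253,0,.0914); m=np.array([.482,.1028,.1045])
for k in(.012,.004,-.01):print(tiprel(m+k*N,d)[:2])
E
```

```text
(array([0.0936, 0.0938, 0.3996]), array([0.4758, 0.1052, 0.1281]))
(array([0.1645, 0.0938, 0.6567]), array([0.4758, 0.1052, 0.1281]))
(array([0.2885, 0.0938, 1.1067]), array([0.4758, 0.1052, 0.1281]))
```

Request:
{"api": "send_rows", "payload": {
  "series": [
    [[0.1, 0.08, 0.3], 0, 1],
    [[0.05, 0.01, 0.2], 0, 1],
    [[0.01, 0, 0.06], 0, 1],
    [[0, 0, 0], 0, 1],
    [[0, 0, 0], 0, 1],
    [[0, 0, 0], 0, 1]
  ]
}}

```text
time_s: 7.58
eef_pos: [0.4552, 0.1005, 0.3571]
tool_rot: [3.139, 0.116, 0.0]
force: [0.3, -0.0, -0.6]
width: 0.251
grip_force: 57.1
```

```bash
python3 - <<'E'
from h import *
d=(.0253,0,.0914); m=np.array([.482,.1028,.1045])
r=tiprel(m+.004*N,d);print(*r)
s,sd=grab('side')
x,y=244,244
cv2.imwrite('pics/near.png',cv2.resize(s[y-30:y+15,x-25:x+25],(666,600),interpolation=2))
E
```

```text
[ 0.0182 -0.0117  0.0776] [0.4804 0.1023 0.1107] 4.233836537236997 [ 0.2897 -0.0235 -0.5759] [-0.2666  0.0003 -0.964 ]
```

View pics/near.png

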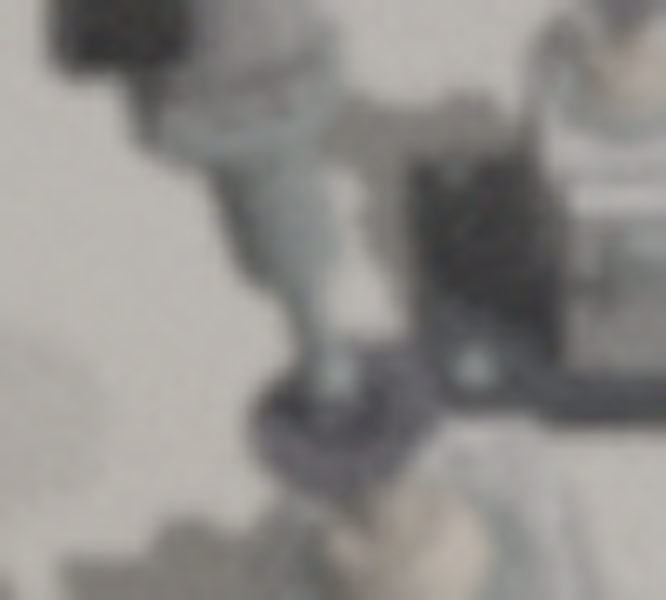

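The ball, with its bottom at crop (338,395), sits just above the ring at about (342,405), so it is lined up. I'll creep in along the shaft and watch the force.

Request:
{"api": "send_rows", "payload": {
  "series": [
    [[0.018, 0, 0.064], 0, 1],
    [[0.018, 0, 0.064], 0, 1],
    [[0.018, 0, 0.064], 0, 1],
    [[0.018, 0, 0.064], 0, 1],
    [[0, 0, 0], 0, 1],
    [[0, 0, 0], 0, 1],
    [[0, 0, 0], 0, 1]
  ]
}}

```text
time_s: 8.22
eef_pos: [0.4572, 0.1006, 0.3493]
tool_rot: [-3.139, -0.116, -0.0]
force: [1.0, 1.4, 0.2]
width: 0.251
grip_force: 57.2
```

Request:
{"api": "send_rows", "payload": {
  "series": [
    [[0.018, 0, 0.064], 0, 1],
    [[0.018, 0, 0.064], 0, 1],
    [[0, 0, 0], 0, 1],
    [[0, 0, 0], 0, 1],
    [[0, 0, 0], 0, 1]
  ]
}}

```text
time_s: 8.63
eef_pos: [0.4583, 0.1007, 0.3454]
tool_rot: [-3.139, -0.116, 0.0]
force: [-0.8, 0.5, 0.5]
width: 0.248
grip_force: 57.2
```

```bash
cat > st.py <<'E'
from h import *
d=(.0253,0,.0914); m=np.array([.482,.1028,.1045]); F=[]
for i in range(3): vision.read_camera('side'); s=readout.read_state(); F.append(s['force'])
r=tiprel(m,d); print(F,np.mean(F,0)@N); print('past mark along -N mm',(m-r[1])@N*1000,'lateral mm',(r[1]-m-((r[1]-m)@N)*N)*1000,s['time_s'])
E
python3 st.py
```

```text
[array([ 1.0954, -0.57  , -0.7569]), array([-0.3981,  0.9063,  0.1529]), array([ 1.131 , -0.2249, -1.1968])] -0.7415270710577783
past mark along -N mm 5.7097996840968355 lateral mm [-0.0491 -0.3975 -0.0191] 8.7833
```

```bash
cat > ds.py <<'E'
from h import *
def disc(ims):
    out=[]
    for im,d in ims:
        cx,cy=244,246; yy,xx=np.mgrid[cy-14:cy+15,cx-14:cx+15]; P=pts('side',d,np.c_[xx.ravel(),yy.ravel()]); g=im[yy,xx].max(2).ravel()
        m=(g<120)&(P[:,2]>.085)&(P[:,2]<.115)&(abs(P[:,1]-.102)<.02)&(abs(P[:,0]-.482)<.018)&((P-[.482,.1028,.1045])@N<.004)&((P-[.482,.1028,.1045])@N>-.012)
        pp=np.c_[xx.ravel(),yy.ravel()][m]; out.append(np.r_[P[m].mean(0),np.median((P[m]-[.482,.1028,.1045])@N)*1000,pp.mean(0),pp.min(0),pp.max(0),m.sum()])
    return np.mean(out,0)
import sys
print('start',disc([(lambda z:(z['im'],z['d']))(np.load('side.npz'))]))
F=[];ims=[]
for i in range(8): ims.append(vision.read_camera('side')); F.append(readout.read_state()['force'])
np.savez('side2.npz',im=ims[-1][0],d=ims[-1][1])
print('now',disc(ims)); print('F',np.mean(F,0),np.mean(F,0)@N, np.std(F,0))
E
python3 ds.py
```

```text
start [  0.4826   0.101    0.1043  -0.2182 244.8095 245.6    238.     240.
 251.     251.     105.    ]
now [  0.4837   0.1007   0.0981  -6.9873 245.4505 248.1292 239.     242.
 252.     253.     111.375 ]
F [ 0.2461  0.1484 -1.089 ] -1.1181890597683979 [0.5384 0.3342 0.3451]
```

The disc has slid about 6 mm with the tip and the spring hasn't built up yet. I'll continue until the force rises.

Request:
{"api": "send_rows", "payload": {
  "series": [
    [[0.018, 0, 0.064], 0, 1],
    [[0.018, 0, 0.064], 0, 1],
    [[0, 0, 0], 0, 1],
    [[0, 0, 0], 0, 1]
  ]
}}

```text
time_s: 9.52
eef_pos: [0.4593, 0.1007, 0.3418]
tool_rot: [3.139, 0.116, -0.0]
force: [-2.5, 1.0, 2.3]
width: 0.252
grip_force: 57.2
```

```bash
python3 ds.py; python3 st.py
```

```text
start [  0.4826   0.101    0.1043  -0.2182 244.8095 245.6    238.     240.
 251.     251.     105.    ]
now [  0.4841   0.1003   0.0973  -7.888  245.6901 248.644  240.     243.
 252.     254.     108.125 ]
F [-1.5208  0.0047  2.57  ] 2.881929017160641 [0.2856 0.1941 0.2764]
[array([-1.3132, -0.0962,  2.5458]), array([-1.3821,  0.0996,  2.4877]), array([-1.2286, -0.2465,  2.5906])] 2.7994064434062884
past mark along -N mm 9.580608210898479 lateral mm [ 0.022  -0.4082  0.0021] 10.0667
```

Request:
{"api": "send_rows", "payload": {
  "series": [
    [[0.014, 0, 0.05], 0, 1],
    [[0.014, 0, 0.05], 0, 1],
    [[0, 0, 0], 0, 1],
    [[0, 0, 0], 0, 1],
    [[0, 0, 0], 0, 1],
    [[0, 0, 0], 0, 1]
  ]
}}

```text
time_s: 10.57
eef_pos: [0.4601, 0.1008, 0.3387]
tool_rot: [3.139, 0.116, -0.0]
force: [-2.8, -0.7, 3.0]
width: 0.249
grip_force: 57.3
```

```bash
python3 ds.py; python3 st.py; python3 -c "
import numpy as np,cv2
s=np.load('side2.npz')['im'];cv2.imwrite('pics/fin.png',cv2.resize(s[205:265,214:274],(600,600),interpolation=2))"
```

```text
start [  0.4826   0.101    0.1043  -0.2182 244.8095 245.6    238.     240.
 251.     251.     105.    ]
now [  0.4841   0.1003   0.0973  -7.849  245.6942 248.6269 239.875  243.
 252.     254.     109.125 ]
F [-2.5988 -0.2715  3.9107] 4.466674184864742 [0.2541 0.5204 0.3844]
[array([-2.8467,  0.2144,  3.988 ]), array([-2.9825, -0.9207,  3.5747]), array([-3.4671,  0.2976,  2.6716])] 4.11560409354803
past mark along -N mm 12.730962744117278 lateral mm [-0.0122 -0.4228 -0.0062] 11.1167
```

View pics/fin.png

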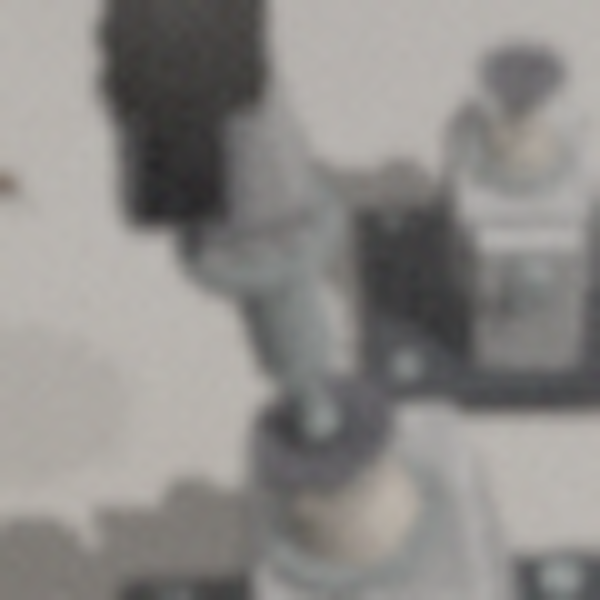

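The final view shows the ball at crop (322,430), close to the middle of the disc (about 323,437). The disc has stopped moving. The push is about 5.3 N once the tool's weight is allowed for, which puts the plunger about half way in, so I'm handing in.

```bash
python3 -c "
from workcell import workorder
print(workorder.hand_in())"
```

```text
the job is handed in; nothing more can be done
None
```

I handed the job in at about 11 s of the 38 s allowed; it gave no verdict, but by my measurements the crown is home on its die, with the tool held about square to the disc at about 5.3 N, roughly half plunger travel.

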